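# Open the rinse well: hook up the drop guard, clear the jar, lift and slide the cover

## Task

Open the well of the rinse station: lift the drop guard by its red knob, hook the slot of its bar into the keeper's notch and let go, so that the guard hangs there; never let the guard drop. Then take the amber jar off the well cover and stand it upright near the middle of the round green mat, and last lift the cover by its blue tab off its seat and slide it all the way into the bay under the guard, where it is left lying with the guard still hooked up. Do not push about or knock over the bottle, beaker, small jar or tube rack that stand around.

Things in the scene. Friction and masses are not known exactly. Their poses are not given: they have to be found in the camera images.
- station: Fixed rinse station (place and yaw vary), cream deck 196 (x) by 377 (y) by 30 mm high. Origin on the bench below the guard's plane, mid-width. +y side: well and cover, deck end at y=202. -y side: the bay that takes the cover, cross beam (y -73 to -56, z 226-251), syringe column (48 wide, y -168 to -124, top z=262; clamps to y=-100).
- guard_hinge (a point): Hinge of the slotted bar on the guard's top edge, at station (0, 0, 95 mm + guard height); the hinge axis is station x. The guard is a clear, yellow-edged panel 160 mm wide in the plane y=0, running between aluminium posts at x = 83 to 95 and -95 to -83 mm (tops z=251; side bars at z 236-251 lead back to y=-73).
- guard (a joint): Height of the drop guard, m: 0 = down, its 92 mm wide tongue shutting the bay; 0.115 = upper stop; about 0.084 when hanging in the notch, its lower edge then at z = 115 mm. Slides straight up and down and falls if let go. Guard with bar weighs about 0.56 kg.
- bar (a joint): Lean of the slotted steel bar, rad: 0 = upright, negative = to station +y (as at the start), positive = to station -y, towards the keeper; range -0.40 to 0.45. The hinge is stiff (0.06 N m): it stays where left. The bar, 26 mm wide, has a window 16 mm wide from 25 to 66 mm above the hinge, closed at its top by an 8 mm round cross pin (centre at 70 mm).
- guard_knob (a point): Centre of the red knob on top of the slotted bar, 125 mm along the bar from the hinge: cylinder 26 mm diameter, 30 mm long along station x (flat ends at +-15 mm). Lifting it lifts the guard; moving it along station y leans the bar. Held by its flat ends it pivots between the fingers as the bar leans.
- bar_slot (a point): Middle of the upper edge of the bar's window (66 mm from the hinge): the edge that hangs in the notch. Axes turn with the bar.
- keeper_notch (a point): Middle of the floor of the notch in the fixed keeper, station (0, -23, 243) mm, axes as the station's. The keeper is an orange-painted steel blade 8 mm thick (x), z 235-243, reaching from the rear beam to y=-8. The notch is open upward, y -32 to -14; its tip (y -14 to -8) and root (y below -32) rise to z=251.
- keeper_tip (a point): Top of the keeper's tip, station (0, -11, 251) mm. The blade goes through the bar's window: raise the window's upper edge above this, lean the bar to the keeper until the edge is over the notch, lower it in. On the way up keep the bar leaning to +y (as found) till the knob's centre is above z=270 mm, or the knob catches under the tip.
- cover_slide (a joint): How far the well cover is slid along its channels to station -y, into the bay under the raised guard, m: 0 = over the well, 0.080 = fully in, at its stop. Takes 1 to 3 N. Channel rails: 50 to 66 mm either side of the middle, y -75 to 190, tops at z=60.
- cover_lift (a joint): How far the cover is lifted, m: 0 = down in its recess, 0.016 = upper stop. Over 0.006 is needed to pass the 6 mm high orange sill at its leading edge (before the guard); let go when slid in, it rests on the sill at about 0.006. The cover weighs about 0.38 kg and cannot tilt.
- cover_tab (a point): Grip point on the cover's blue upright tab, 30 mm above the grey plate, 12 mm below the tab's top; tab 14 mm thick (station x), 40 mm long (y). At station (0, 158, 66) mm when shut. Plate 110 (x) by 165 (y) by 6 mm, top at z=36 when shut, reaching 144 mm from this point towards the guard.
- jar_centre (a point): Centre of the amber jar with white cap, 40 mm diameter, 76 mm high, about 0.09 kg, standing on the cover between tab and guard. z axis = jar's axis; foot 38 mm below.
- mat_centre (a point): Centre of the top of the round green mat (100 mm diameter, 4 mm thick, fixed on the bench), where the jar goes.
- bottle: Bystander: glass bottle with a blue cap, 72 mm diameter, 165 mm high; origin at the centre of its foot.
- rack_centre (a point): Bystander: blue tube rack, 56 by 110 mm, 76 mm high with its tube caps; point 30 mm above the centre of its foot.
- beaker: Bystander: empty glass beaker, 64 mm diameter, 85 mm high; origin at the centre of its foot.
- flask: Bystander: small glass jar with a blue cap, 52 mm diameter, 100 mm high; origin at the centre of its foot.
Things that resemble listed ones, but are neither listed nor needed, are in the scene too. What is shaped like the part that bears jar_centre but yellow is not meant. Of the things shaped like the part that bears mat_centre, the green one is meant.

How it is judged:
By the outcome, as a careful person would: the job done as asked, in the order asked, and still so for the second after the job is handed in, with the robot touching nothing.
It also fails if it takes over 58 s, if anything falls off the work surface, if the arm or the gripper's body presses on something with over 40 N, if the wrist force passes 120 N, or if a joint passes its speed limit or range.

## Robot

A 6-joint arm with a two-finger parallel gripper is mounted at the origin on the work surface. World frame = base frame: x ahead of the robot, y to its left, z up, the work surface at z = 0. Lengths are in m, angles in rad, forces in N, time in s.
With the tool pointing down it reaches from about 0.35 to 0.725 m from the base axis. Payload 6 kg.
Tool frame: the origin (TCP) lies at the very end of the fingers, on their centre line; the grasp point (between the pads) lies robot.grasp_offset behind it (robot.grasp_offset is the distance from the TCP to the grasp point, in m); y points along the fingers, z is the direction in which the jaws open and shut, and the axes are right-handed (so a half turn about y gives the same grasp; the last joint's range is limited). The gripper opens to 85 mm and grips with 20 to 120 N. Pads are 22 mm wide; open, the fingers measure 114 mm over their backs; the gripper's body (76 mm by 85 mm) begins 54 mm behind the grasp point. The pads swing forward as they close: fully open they stand 13 mm farther back than shut.
Start: joints at [1.455, 0.04, 0.085, 0, -1.615, -0.334], TCP at [0.261, 0.54, 0.231] pointing down, gripper open.
Joint ranges: [-2.56, 2.56], [-1.29, 2.01], [-1.08, 1.49], [-3.29, 1.98], [-2.81, -0.18], [-2.99, 2.99]. Speed limits (rad/s): [2.57, 2.57, 3.01, 3.14, 3.14, 3.14].

## Interface

Orientations are given as a unit quaternion [w, x, y, z].
In Python, from workcell import robot gives the robot as it stands.
- The arm moves only by the tool step_arm, never from a script. Its argument "plan" is one flat list of numbers, 4 for each row, row after row: the shift along the world's x, y, z in m, then the turn about the world's z in rad. A call has 1 to 5 rows; each row is the pose to reach, as a shift and turn from the pose measured when the call began; what a row does not reach only later rows make up. A row lasts 1/10 s, in which the tool goes at most 50 mm and 8.59 degrees, less where a joint would pass 70% of its speed; a pose out of reach is approached as far as the arm can. A call with a gripper value outside its range is refused whole. "claw" is the opening, from -1 (shut) to 1 (fully open), so that 0 is half open, set as the call begins (left out, the last holds). The fingers move at their own pace and stop on an object; "squeeze" is the grip in N (left out, the last holds). Time passes only in rows, so rows that repeat a pose let the fingers close. It gives the time, the measured TCP pose, the force and the opening at its end, in the units of the state.
- robot.get_obs(): the state, without advancing time (a new reading comes with each control period).
- robot.snapshot(name): name is "scene" or "side" or "wrist"; returns the picture (480x640x3 uint8, red, green, blue); there is no depth.
- robot.camera_params(name): a dict with "mtx" (3x3 intrinsics, pixels), "view" (4x4, takes a point from world to camera coordinates); the wrist camera has in their place "hand_eye" (4x4, takes a point from camera to tool coordinates, whose origin is the TCP and whose axes are the tool frame's). Camera axes: x right, y down, z forward; pixel columns grow to the right and rows downward; lengths in m; the calibration is good to about 2 mm. A picture is of the moment at which its call begins: read the wrist's pose just before it. camera_params takes no time and is no camera call.
- robot.job_done(): hands the job in, once; it reports no verdict.
Trained networks look in the newest picture that a camera, given by its name, has taken for a name from the list of things; names that differ only in an ending like _2 or _b are one class to them, and where a whole thing is asked for, a point or a joint stands for the part that bears it (a point fixed in the world has none). Each returns a list of dicts, best first, with "conf" (0 to 1); they miss things now and then, are a little off and sometimes report something else, mostly with a low value. They report only what shows in the picture. A call takes as long as a camera call. They do not tell look-alikes from the thing itself.
- robot.search_frame(query, camera): "rect" ([left, top, width, height] in pixels, round what is visible of it).
- robot.outline_of(query, camera): "mask" (480x640 bool, what is visible of it) and "rect" ([left, top, width, height] in pixels, round what is visible of it).
- robot.tip_of(query, camera): "at" ([column, row] in pixels: a listed point, or the origin of a listed thing).
The state is a dict: "clock": time; "joint_pos": joint angles; "joint_vel": joint speeds; "tau": joint torques, N m; "tool_pos": TCP position; "tool_rot": TCP orientation; "wrist_force": force on the tool from outside, world axes, zero at the start; "moment": the same for the moment, N m; "finger_gap": finger opening in m.
Only numpy, scipy, OpenCV 4.12 (cv2) and the standard library are available. Lean on these libraries where they do the work, as an engineer would, in place of code of your own. Each camera call takes 0.05 s, during which the arm holds its last target.

## Working session

There is one attempt and no reset: what is moved stays moved. The work goes in short steps, Python scripts to look and compute and a tool call to move; the robot and the scene stay as the last step left them, time stands still between calls to the robot, and variables do not carry over. Pictures are saved under pics/ and viewed, and the job is handed in when it is done.

Besides the shell and the picture viewer there is one more tool, called by a JSON object that holds its "fn" and its "kwargs", one argument or row to a line. step_arm: Moves the arm, as the interface text tells. Its arguments: {"type":"object","properties":{"plan":{"type":"array","items":{"type":"number"}},"claw":{"type":"number"},"squeeze":{"type":"number"}},"required":["plan"]}

```bash
mkdir -p pics; ls; cat > h.py <<'E'
import numpy as np, cv2
from workcell import robot
def save(n,im): cv2.imwrite('pics/'+n+'.png',im[:,:,::-1])
E
python3 - <<'E'
from h import *
np.set_printoptions(precision=4,suppress=True)
print(robot.get_obs(), robot.grasp_offset)
for n in ("scene","side","wrist"):
    save(n+'0',robot.snapshot(n)); print(n,robot.camera_params(n))
E
```

```text
pics
{'clock': 0.0, 'joint_pos': array([ 1.4547,  0.0408,  0.0838, -0.0005, -1.6155, -0.3337]), 'joint_vel': array([-0.0009, -0.0007,  0.0011, -0.0015,  0.0013,  0.0005]), 'tau': array([  0.0001, -36.8209,  34.7404,   6.9323,  -0.0055,   0.    ]), 'tool_pos': array([0.2607, 0.54  , 0.2303]), 'tool_rot': array([ 0.1578, -0.1576, -0.6887,  0.6899]), 'wrist_force': array([ 0.1453, -0.2731, -0.6553]), 'moment': array([ 0.0193, -0.0083,  0.0157]), 'finger_gap': 0.08550648510429525} 0.0187
scene {'mtx': array([[443.6671,   0.    , 317.5551],
       [  0.    , 443.6671, 245.9618],
       [  0.    ,   0.    ,   1.    ]]), 'view': array([[ 0.2575,  0.9662, -0.0117, -0.2562],
       [ 0.6023, -0.17  , -0.78  , -0.1683],
       [-0.7556,  0.1938, -0.6257,  1.3979],
       [ 0.    ,  0.    ,  0.    ,  1.    ]])}
side {'mtx': array([[599.0366,   0.    , 325.9779],
       [  0.    , 599.0366, 233.6221],
       [  0.    ,   0.    ,   1.    ]]), 'view': array([[ 0.9853, -0.1702, -0.0146, -0.5417],
       [-0.1073, -0.5505, -0.8279,  0.252 ],
       [ 0.1329,  0.8173, -0.5606,  1.3235],
       [ 0.    ,  0.    ,  0.    ,  1.    ]])}
wrist {'mtx': array([[422.9937,   0.    , 319.1122],
       [  0.    , 422.9937, 243.8649],
       [  0.    ,   0.    ,   1.    ]]), 'hand_eye': array([[-0.001 ,  0.9571,  0.2896, -0.0751],
       [-0.0001, -0.2896,  0.9571, -0.1415],
       [ 1.    ,  0.0009,  0.0004, -0.0009],
       [ 0.    ,  0.    ,  0.    ,  1.    ]])}
```

View pics/scene0.png

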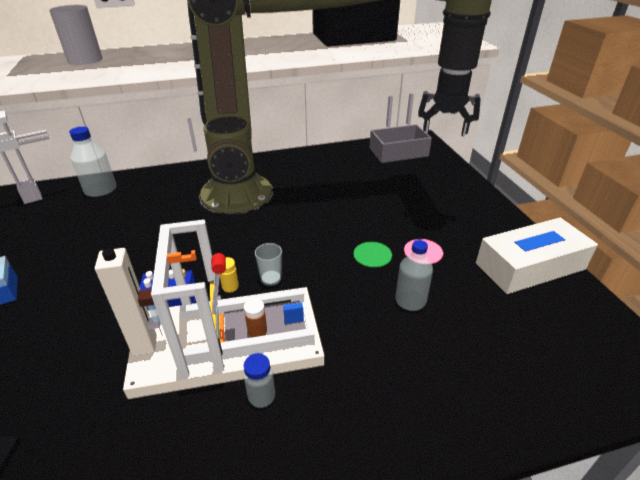

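View pics/side0.png

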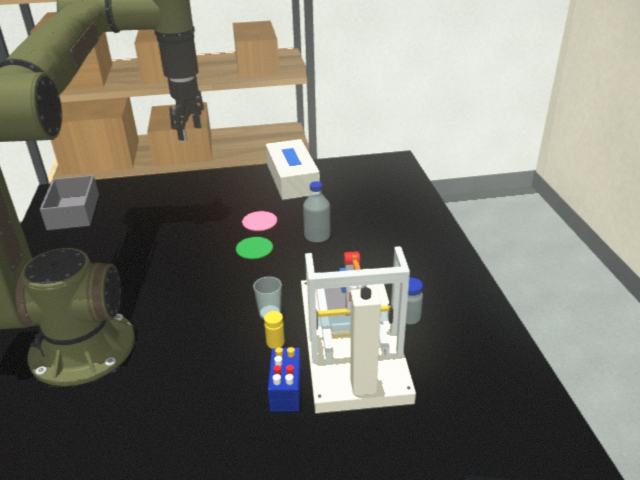

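View pics/wrist0.png

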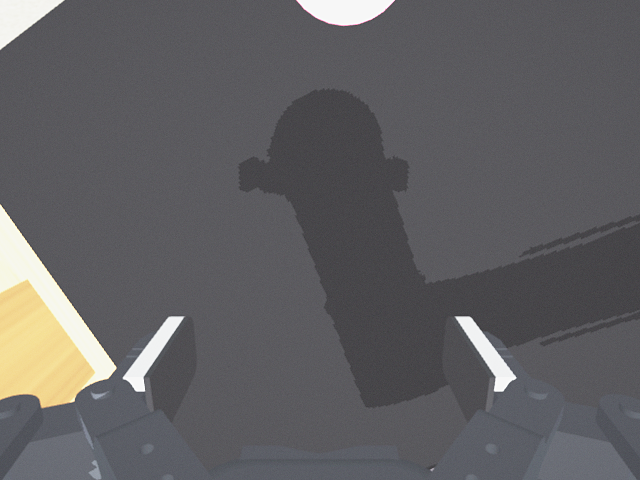

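```bash
cat >> h.py <<'E'
def proj(cam,P):
    c=robot.camera_params(cam); q=c['view'][:3,:3]@P+c['view'][:3,3]; p=c['mtx']@q; return p[:2]/p[2]
def ray(cam,px):
    c=robot.camera_params(cam); R=c['view'][:3,:3]; t=c['view'][:3,3]
    d=R.T@np.linalg.solve(c['mtx'],[px[0],px[1],1]); return -R.T@t, d/np.linalg.norm(d)
def tri(pa,pb,a='scene',b='side'):
    o1,d1=ray(a,pa);o2,d2=ray(b,pb)
    A=np.stack([d1,-d2],1); s=np.linalg.lstsq(A,o2-o1,rcond=None)[0]
    x=o1+s[0]*d1;y=o2+s[1]*d2
    return (x+y)/2,np.linalg.norm(x-y)
def plane(cam,px,z):
    o,d=ray(cam,px); return o+d*(z-o[2])/d[2]
E
python3 - <<'E'
from h import *
import json
np.set_printoptions(precision=4,suppress=True)
D={}
for q in "guard_knob guard_hinge bar_slot keeper_notch keeper_tip cover_tab jar_centre mat_centre bottle rack_centre beaker flask station".split():
    r={}
    for c in ("scene","side"):
        l=robot.tip_of(q,c); r[c]=[(np.round(x['at'],1).tolist(),round(x['conf'],2)) for x in l[:3]]
    D[q]=r
    print(q,r)
    if r['scene'] and r['side']: print('   ',*tri(r['scene'][0][0],r['side'][0][0]))
json.dump(D,open('d.json','w'))
E
```

```text
guard_knob {'scene': [([219.3, 261.6], 0.59)], 'side': [([347.9, 259.0], 0.81), ([341.0, 276.8], 0.51)]}
    [ 0.5853 -0.0734  0.2152] 0.0008845669776283489
guard_hinge {'scene': [([215.8, 313.0], 0.77), ([168.9, 292.1], 0.2)], 'side': [([356.5, 310.4], 0.97)]}
    [ 0.5983 -0.0993  0.0983] 0.0034771137208419226
bar_slot {'scene': [([213.4, 288.9], 0.7)], 'side': [([349.9, 285.0], 0.65), ([270.8, 312.8], 0.42)]}
    [ 0.5884 -0.0916  0.1581] 0.005802040087604317
keeper_notch {'scene': [([183.2, 256.9], 0.78)], 'side': [([353.5, 262.6], 0.76)]}
    [ 0.5868 -0.1302  0.2445] 0.0058085743261827895
keeper_tip {'scene': [([192.8, 252.5], 0.85)], 'side': [([356.6, 255.3], 0.57)]}
    [ 0.594  -0.1141  0.2527] 0.0010232844635412399
cover_tab {'scene': [([297.6, 314.9], 0.59)], 'side': [([339.2, 275.0], 0.88)]}
    [0.5988 0.0664 0.057 ] 0.014557790495200241
jar_centre {'scene': [([255.6, 316.3], 0.77), ([226.6, 275.1], 0.6)], 'side': [([275.1, 330.3], 0.81), ([352.6, 284.0], 0.5), ([351.2, 294.9], 0.37)]}
    [ 0.448  -0.0002 -0.0561] 0.06054281008001889
mat_centre {'scene': [([372.0, 254.3], 0.62), ([420.6, 249.7], 0.61), ([261.6, 398.0], 0.32)], 'side': [([264.0, 219.3], 0.67), ([252.8, 247.8], 0.63)]}
    [0.4493 0.2913 0.0724] 0.05070952949656573
bottle {'scene': [([412.4, 298.8], 0.78)], 'side': [([318.3, 236.4], 0.91)]}
    [0.5834 0.3339 0.0013] 0.008015024728294746
rack_centre {'scene': [], 'side': [([355.7, 262.8], 0.63), ([286.3, 380.2], 0.59), ([350.9, 297.7], 0.3)]}
beaker {'scene': [([271.4, 279.3], 0.9)], 'side': [([270.0, 316.0], 0.85), ([353.7, 313.6], 0.73)]}
    [ 0.4206  0.0347 -0.0058] 0.00382091465250997
flask {'scene': [([264.5, 397.6], 0.81)], 'side': [([412.0, 314.7], 0.61)]}
    [ 0.7454 -0.036   0.0052] 0.002006474332023488
station {'scene': [], 'side': [([349.0, 345.7], 0.89), ([254.7, 248.0], 0.62)]}
```

```bash
python3 - <<'E'
import cv2
a=cv2.imread('pics/scene0.png')[210:410,90:350]; cv2.imwrite('pics/sz.png',cv2.resize(a,None,fx=3,fy=3,interpolation=2))
a=cv2.imread('pics/side0.png')[230:420,250:440]; cv2.imwrite('pics/dz.png',cv2.resize(a,None,fx=3,fy=3,interpolation=2))
E
```

```text
(no output)
```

View pics/sz.png

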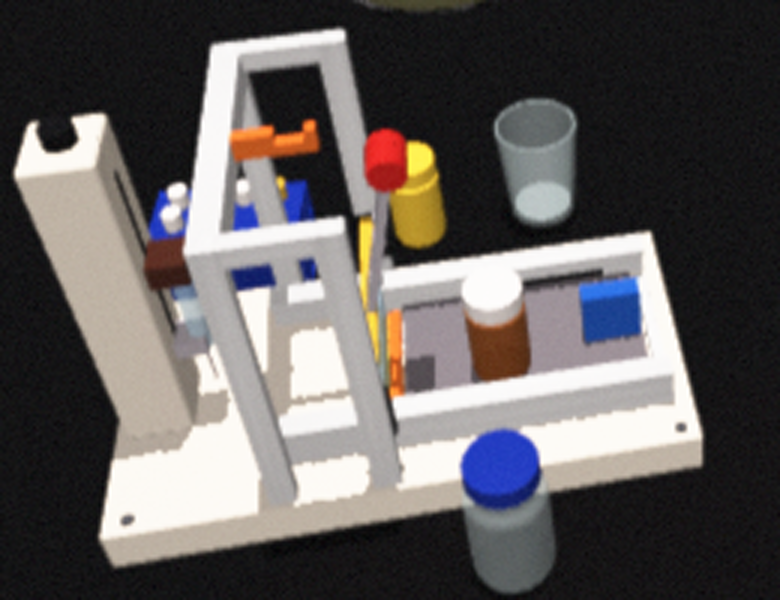

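View pics/dz.png

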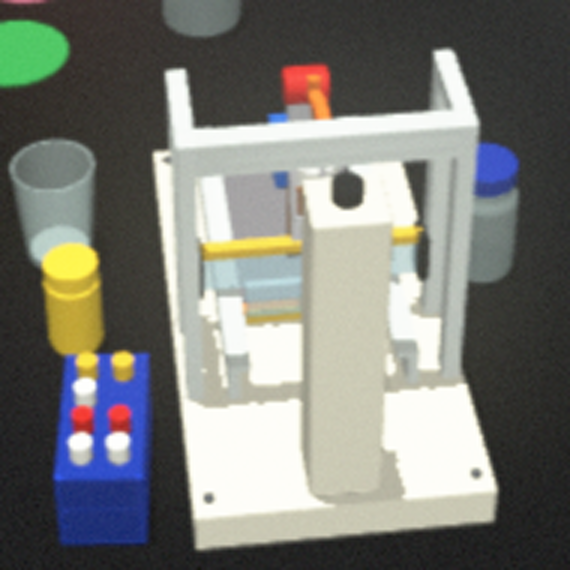

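```bash
cat >fit.py <<'E'
from h import *
from scipy.optimize import least_squares
import json
np.set_printoptions(precision=4,suppress=True)
O=[('scene',(124.7,389),(98,-175,30)),('scene',(323.3,359),(98,202,30)),('scene',(307,287.7),(-98,202,30)),
('side',(315,404.3),(-98,-175,30)),('side',(415,394.3),(98,-175,30)),('side',(301,280.7),(-98,202,30))]
D=json.load(open('d.json'))
for q,P in dict(guard_hinge=(0,0,95),keeper_notch=(0,-23,243),keeper_tip=(0,-11,251),cover_tab=(0,158,66)).items():
    for c in ('scene','side'): O.append((c,D[q][c][0][0],P))
def T(p,P): 
    c,s=np.cos(p[2]),np.sin(p[2]); return np.array([c*P[0]-s*P[1]+p[0],s*P[0]+c*P[1]+p[1],P[2]])
def f(p): return np.concatenate([proj(c,T(p,np.array(P)/1e3))-px for c,px,P in O])
r=least_squares(f,[.6,-.1,0],loss='soft_l1')
if __name__=='__main__':
    print(r.x, np.degrees(r.x[2])); 
    for o,e in zip(O,r.fun.reshape(-1,2) if 0 else f(r.x).reshape(-1,2)): print(o[0],o[2],e)
    p=r.x
    for n,P in dict(notch=(0,-23,243),tip=(0,-11,251),tab=(0,158,66)).items(): print(n,T(p,np.array(P)/1e3))
    k,e=tri(D['guard_knob']['scene'][0][0],D['guard_knob']['side'][0][0]);print('knob',k)
    for th in (-.4,-.3,-.2,-.1,0):
        print(th,T(p,np.array([0,-125*np.sin(th),95+125*np.cos(th)])/1e3),proj('scene',T(p,np.array([0,-125*np.sin(th),95+125*np.cos(th)])/1e3)))
    print('jar',tri((255.6,316.3),(352,290)),plane('scene',(255.6,316.3),.074))
    print('mat',tri((372,254.3),(252.8,247.8)),plane('scene',(372.5,254.3),.004),plane('side',(254.5,247.3),.004))
    # world->station
    c,s=np.cos(p[2]),np.sin(p[2])
    J=plane('scene',(255.6,316.3),.074)[:2]-p[:2]; print('jar station',c*J[0]+s*J[1],-s*J[0]+c*J[1])
E
python3 fit.py
```

```text
[ 0.5919 -0.1024 -0.0724] -4.148832658143833
scene (98, -175, 30) [-1.8898  1.3147]
scene (98, 202, 30) [ 1.2767 -1.7701]
scene (-98, 202, 30) [0.523  0.5314]
side (-98, -175, 30) [-0.3286 -1.9049]
side (98, -175, 30) [ 0.1416 -0.7644]
side (-98, 202, 30) [ 0.8631 -0.2934]
scene (0, 0, 95) [-2.0273 -0.0575]
side (0, 0, 95) [-3.2318  1.906 ]
scene (0, -23, 243) [ 3.8395 -0.0649]
side (0, -23, 243) [2.2164 0.0937]
scene (0, -11, 251) [ 0.3937 -0.0713]
side (0, -11, 251) [-1.6865  0.4388]
scene (0, 158, 66) [-3.5464 -3.577 ]
side (0, 158, 66) [4.8147 1.9942]
notch [ 0.5903 -0.1254  0.243 ]
tip [ 0.5911 -0.1134  0.251 ]
tab [0.6034 0.0552 0.066 ]
knob [ 0.5853 -0.0734  0.2152]
-0.4 [ 0.5955 -0.0539  0.2101] [230.9456 265.5653]
-0.3 [ 0.5946 -0.0656  0.2144] [224.0721 264.6394]
-0.2 [ 0.5937 -0.0777  0.2175] [217.0181 264.2312]
-0.1 [ 0.5928 -0.09    0.2194] [209.8709 264.353 ]
0 [ 0.5919 -0.1024  0.22  ] [202.7214 265.0089]
jar (array([ 0.6088, -0.0217,  0.0843]), np.float64(0.007330355944328031)) [ 0.6032 -0.0235  0.074 ]
mat (array([0.4016, 0.305 , 0.0017]), np.float64(0.002604540263057729)) [0.4062 0.304  0.004 ] [0.4058 0.3052 0.004 ]
jar station 0.005521193299084859 0.07949206097546063
```

```bash
cat >> h.py <<'E'
from scipy.spatial.transform import Rotation as Rn
def tool(o):
    q=o['tool_rot']; return Rn.from_quat([q[1],q[2],q[3],q[0]]).as_matrix(), o['tool_pos']
def wview(o):
    c=robot.camera_params('wrist'); R,t=tool(o); M=np.eye(4);M[:3,:3]=R;M[:3,3]=t
    return np.linalg.inv(M@c['hand_eye']), c['mtx']
def wproj(o,P):
    V,K=wview(o); q=K@(V[:3,:3]@P+V[:3,3]); return q[:2]/q[2]
def wplane(o,px,z):
    V,K=wview(o); R=V[:3,:3]; c=-R.T@V[:3,3]; d=R.T@np.linalg.solve(K,[px[0],px[1],1]); return c+d*(z-c[2])/d[2]
E
python3 - <<'E'
from h import *
np.set_printoptions(precision=4,suppress=True)
o=robot.get_obs(); print(tool(o), o['clock'])
R=tool(o)[0]; print(np.degrees(np.arctan2(R[1,2],R[0,2])))
E
```

```text
(array([[-0.9005,  0.    , -0.4348],
       [ 0.4348, -0.0001, -0.9005],
       [-0.    , -1.    ,  0.0001]]), array([0.2608, 0.5403, 0.2313])) 1.45
-115.77218042252032
```

{"fn": "step_arm", "kwargs": {
  "plan": [0.05,-0.02,0.05,-0.15,0.07,-0.065,0.07,-0.3,0.09,-0.11,0.09,-0.45,0.115,-0.155,0.11,-0.6,0.14,-0.2,0.11,-0.75],
  "claw": 1
}}

```text
clock: 1.95
tool_pos: [0.3872, 0.3652, 0.3394]
tool_rot: [-0.401, 0.401, 0.584, -0.581]
wrist_force: [0.1, 0.4, 0.5]
finger_gap: 0.0855
```

{"fn": "step_arm", "kwargs": {
  "plan": [0.02,-0.045,0,-0.1,0.04,-0.09,0,-0.2,0.06,-0.135,0,-0.3,0.08,-0.18,0,-0.4,0.1,-0.225,0,-0.47]
}}

```text
clock: 2.45
tool_pos: [0.4875, 0.1383, 0.3398]
tool_rot: [-0.526, 0.527, 0.474, -0.471]
wrist_force: [0.9, 0.7, 1.2]
finger_gap: 0.0853
```

{"fn": "step_arm", "kwargs": {
  "plan": [0.02,-0.045,0,0,0.04,-0.09,0,0,0.06,-0.135,0,0,0.08,-0.18,0,0,0.1,-0.2,0,0]
}}

```text
clock: 2.95
tool_pos: [0.5878, -0.0654, 0.3403]
tool_rot: [-0.526, 0.528, 0.473, -0.47]
wrist_force: [0.9, 0.4, 0.3]
finger_gap: 0.0853
```

```bash
cat > look.py <<'E'
import sys
from h import *
np.set_printoptions(precision=4,suppress=True)
name=sys.argv[1]
o=robot.get_obs(); R,t=tool(o); yaw=np.arctan2(R[1,2],R[0,2])
print(o['clock'],'tcp',t,'yaw',yaw,'axis',R[:,1],'F',o['wrist_force'],'gap',o['finger_gap'],'j',o['joint_pos'])
cams=sys.argv[2].split(',')
for c in cams: save(name+'_'+c,robot.snapshot(c))
for q in sys.argv[3:]:
    for c in cams:
        l=robot.tip_of(q,c); print(q,c,[(np.round(x['at'],1).tolist(),round(x['conf'],2)) for x in l[:3]])
E
python3 look.py a wrist guard_knob keeper_tip keeper_notch guard_hinge
```

```text
2.95 tcp [ 0.5878 -0.0654  0.3403] yaw 3.0304792751622727 axis [ 0.0045  0.0015 -1.    ] F [0.8889 0.4268 0.2549] gap 0.08529028046876701 j [ 0.2276  0.0534  0.2988 -0.0005 -1.8114 -0.3388]
guard_knob wrist [([314.5, 220.3], 0.73), ([323.6, 306.5], 0.23)]
keeper_tip wrist [([312.6, 165.1], 0.85)]
keeper_notch wrist [([310.6, 140.2], 0.85)]
guard_hinge wrist [([313.9, 161.2], 0.9)]
```

View pics/a_wrist.png

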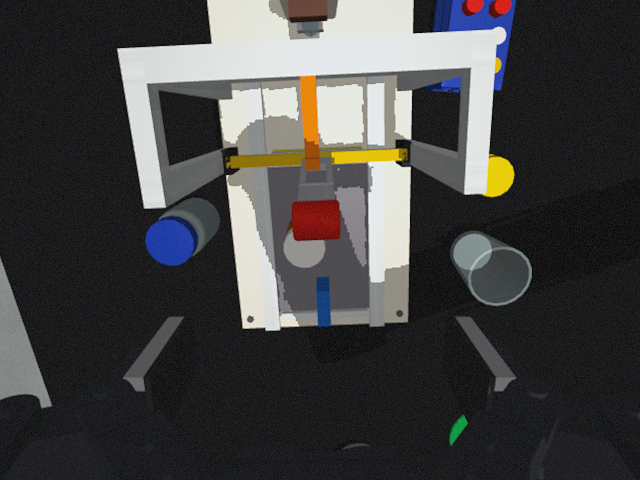

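```bash
cat >fit2.py <<'E'
from fit import *
import sys
o={'tool_pos':np.array([.5878,-.0654,.3403])}
o=robot.get_obs()
px={'tip':(312.6,165.1),'notch':(310.6,140.2),'hinge':(313.9,161.2)}
W=[((312.6,165.1),(0,-11,251)),((310.6,140.2),(0,-23,243)),((313.9,161.2),(0,0,95)),
((242,328),(98,202,30)),((408,322),(-98,202,30))]
p=r.x
for a,P in W: print(P,wproj(o,T(p,np.array(P)/1e3)),a)
def g(p): return np.concatenate([f(p)*.5]+[wproj(o,T(p,np.array(P)/1e3))-a for a,P in W])
s=least_squares(g,p,loss='soft_l1').x; print(s)
for a,P in W: print(P,wproj(o,T(s,np.array(P)/1e3)),a)
w=least_squares(lambda p:g(p)[-10:],p).x; print('wrist only',w)
k=wplane(o,(316,220.3),.2155);print('knob',k)
c,n=np.cos(s[2]),np.sin(s[2]); J=k[:2]-s[:2]; print('knob station',c*J[0]+n*J[1],-n*J[0]+c*J[1])
E
python3 fit2.py
```

```text
(0, -11, 251) [305.1735 159.0902] (312.6, 165.1)
(0, -23, 243) [304.6997 135.3285] (310.6, 140.2)
(0, 0, 95) [311.716  154.1862] (313.9, 161.2)
(98, 202, 30) [237.0115 325.677 ] (242, 328)
(-98, 202, 30) [402.6758 320.684 ] (408, 322)
[ 0.5889 -0.0993 -0.0614]
(0, -11, 251) [311.2975 164.4103] (312.6, 165.1)
(0, -23, 243) [310.4754 140.6464] (310.6, 140.2)
(0, 0, 95) [315.5036 157.3771] (313.9, 161.2)
(98, 202, 30) [241.9429 328.5623] (242, 328)
(-98, 202, 30) [407.3078 321.9531] (408, 322)
wrist only [ 0.5888 -0.0988 -0.061 ]
knob [ 0.5904 -0.0707  0.2155]
knob station -0.00027164172806020195 0.028647514926906505
```

{"fn": "step_arm", "kwargs": {
  "plan": [0.003,-0.005,-0.03,0.05,0.003,-0.005,-0.06,0.05,0.003,-0.005,-0.09,0.05,0.003,-0.005,-0.12,0.05,0.003,-0.005,-0.143,0.05],
  "claw": 1
}}

```text
clock: 3.7
tool_pos: [0.5896, -0.0653, 0.1955]
tool_rot: [-0.514, 0.514, 0.487, -0.484]
wrist_force: [0.2, 0.0, 0.7]
finger_gap: 0.0851
```

```bash
python3 look.py b wrist,scene guard_knob
```

```text
3.7 tcp [ 0.5896 -0.0653  0.1955] yaw 3.085315727241565 axis [ 0.0033  0.0026 -1.    ] F [0.1763 0.0236 0.699 ] gap 0.08511979743679246 j [ 0.2263  0.0184 -0.0018 -0.0018 -1.5469 -0.2825]
guard_knob wrist [([318.8, 328.7], 0.67)]
guard_knob scene [([219.2, 264.6], 0.54)]
```

View pics/b_wrist.png

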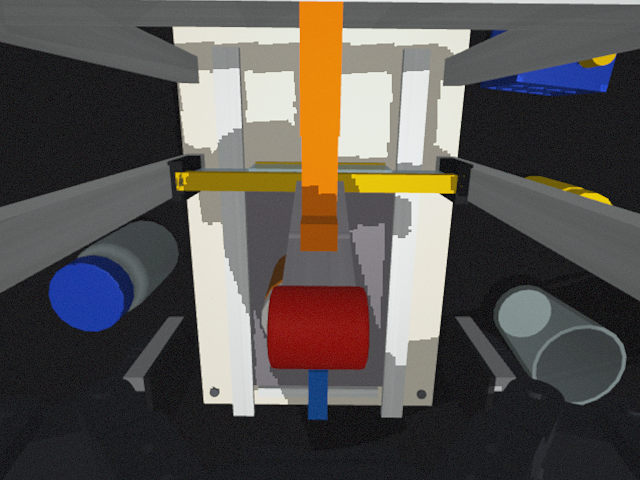

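View pics/b_scene.png

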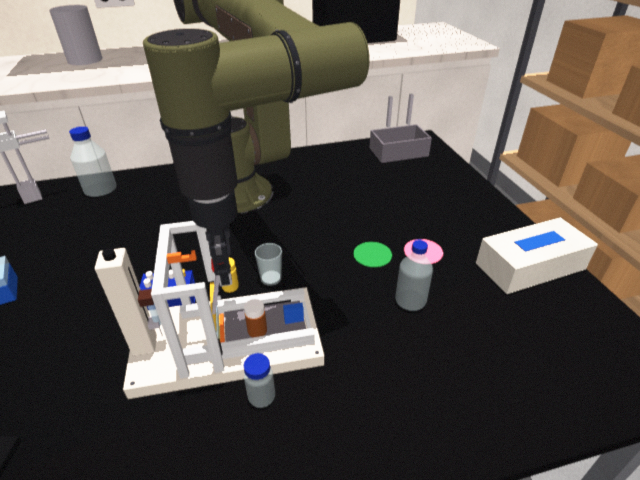

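```bash
python3 - <<'E'
from h import *
o=robot.get_obs(); print(o['clock'],o['tool_pos'])
print(wplane(o,(318.8,328.7),.2155), wplane(o,(318.8,328.7),.225))
print(wproj(o,o['tool_pos']+np.array([0,0,.0187])))
E
```

```text
3.9 [ 0.59043133 -0.06600334  0.19823935]
[ 0.59159782 -0.07306078  0.2155    ] [ 0.59126444 -0.07815677  0.225     ]
[323.53374418 349.94521959]
```

{"fn": "step_arm", "kwargs": {
  "plan": [0.001,-0.006,0,0,0.001,-0.006,0,0]
}}

```text
clock: 4.1
tool_pos: [0.5922, -0.0724, 0.2006]
tool_rot: [-0.512, 0.516, 0.488, -0.483]
wrist_force: [-1.0, 0.7, 0.2]
finger_gap: 0.0857
```

{"fn": "step_arm", "kwargs": {
  "plan": [0,0,0,0,0,0,0,0,0,0,0,0,0,0,0,0,0,0,0,0],
  "claw": -1,
  "squeeze": 60
}}

```text
clock: 4.6
tool_pos: [0.5903, -0.0724, 0.2011]
tool_rot: [-0.513, 0.515, 0.487, -0.484]
wrist_force: [-11.2, 2.6, 5.2]
finger_gap: 0.0291
```

{"fn": "step_arm", "kwargs": {
  "plan": [-0.001,0,0.01,0,-0.001,0,0.025,0,-0.001,0,0.04,0,-0.001,0,0.055,0,-0.001,0,0.065,0]
}}

```text
clock: 5.1
tool_pos: [0.5897, -0.0724, 0.2674]
tool_rot: [-0.513, 0.515, 0.487, -0.484]
wrist_force: [3.9, -1.9, -5.7]
finger_gap: 0.0291
```

```bash
python3 look.py c scene,side guard_knob guard_hinge
```

```text
5.1 tcp [ 0.5897 -0.0724  0.2674] yaw 3.0844058710758944 axis [ 0.0053  0.0017 -1.    ] F [ 3.9063 -1.8552 -5.7199] gap 0.029146421909881624 j [ 0.2147  0.0268  0.137  -0.0006 -1.6754 -0.2719]
guard_knob scene []
guard_knob side [([352.3, 231.9], 0.79)]
guard_hinge scene [([207.8, 288.6], 0.75)]
guard_hinge side [([354.5, 284.9], 0.87)]
```

View pics/c_scene.png

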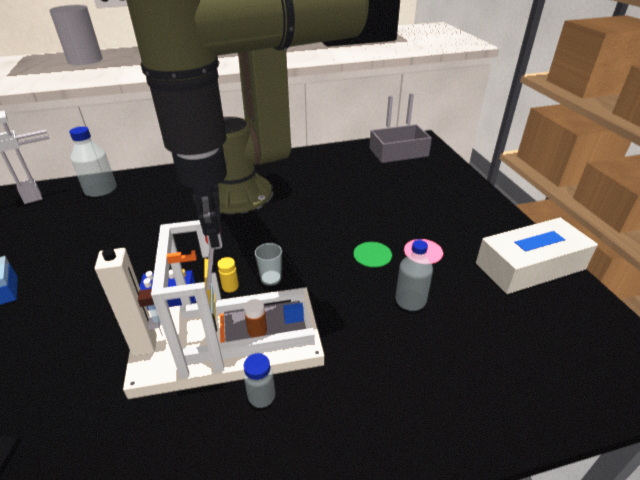

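{"fn": "step_arm", "kwargs": {
  "plan": [0,0,0.013,0,0,0,0.026,0,0,0,0.038,0,0,0,0.038,0]
}}

```text
clock: 5.8
tool_pos: [0.5897, -0.0724, 0.3053]
tool_rot: [-0.513, 0.515, 0.488, -0.484]
wrist_force: [3.6, -1.0, -4.1]
finger_gap: 0.0291
```

```bash
python3 look.py d wrist,side guard_knob guard_hinge keeper_tip keeper_notch bar_slot
```

```text
5.8 tcp [ 0.5897 -0.0724  0.3053] yaw 3.0845171395288755 axis [ 0.0062  0.0016 -1.    ] F [ 3.6068 -0.9707 -4.0782] gap 0.0291384972996898 j [ 0.2148  0.0399  0.2198 -0.0002 -1.7443 -0.2719]
guard_knob wrist [([318.7, 336.8], 0.72)]
guard_knob side [([351.3, 215.9], 0.71)]
guard_hinge wrist [([319.4, 191.6], 0.67)]
guard_hinge side [([355.4, 273.6], 0.83), ([254.7, 246.4], 0.52)]
keeper_tip wrist [([320.6, 187.2], 0.7)]
keeper_tip side [([352.8, 256.3], 0.77), ([350.2, 345.5], 0.37)]
keeper_notch wrist [([318.8, 160.7], 0.65)]
keeper_notch side [([356.0, 263.2], 0.83), ([352.0, 244.8], 0.25)]
bar_slot wrist [([321.9, 247.6], 0.91)]
bar_slot side [([351.1, 244.7], 0.79)]
```

View pics/d_wrist.png

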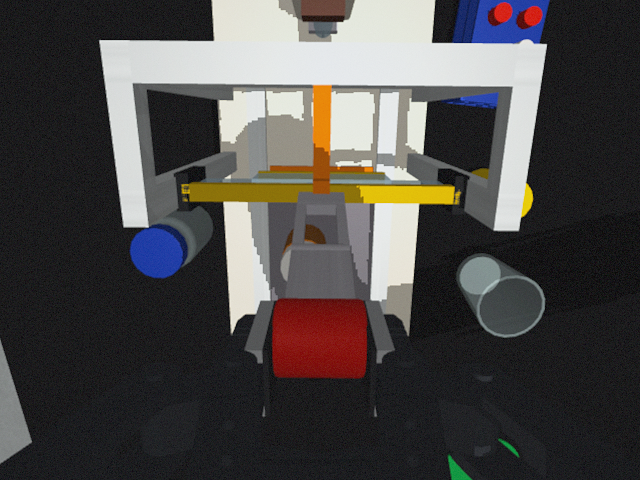

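View pics/d_side.png

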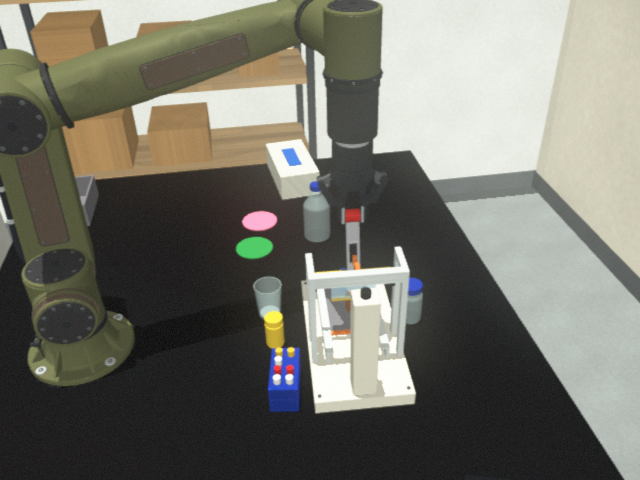

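{"fn": "step_arm", "kwargs": {
  "plan": [-0.001,-0.015,0,0,-0.002,-0.03,0.001,0,-0.003,-0.045,0.001,0,-0.004,-0.06,0,0,-0.0045,-0.073,-0.002,0]
}}

```text
clock: 6.9
tool_pos: [0.5849, -0.1439, 0.3002]
tool_rot: [0.514, -0.513, -0.488, 0.484]
wrist_force: [1.3, 6.0, -5.9]
finger_gap: 0.0293
```

{"fn": "step_arm", "kwargs": {
  "plan": [0,0,0,0]
}}

```text
clock: 7.0
tool_pos: [0.5847, -0.1438, 0.2994]
tool_rot: [0.515, -0.512, -0.488, 0.484]
wrist_force: [4.6, -0.3, -5.1]
finger_gap: 0.029
```

```bash
python3 look.py e wrist,side,scene guard_hinge keeper_tip keeper_notch bar_slot; python3 - <<'E'
import cv2
a=cv2.imread('pics/e_scene.png')[180:330,120:300]; cv2.imwrite('pics/e_sz.png',cv2.resize(a,None,fx=4,fy=4,interpolation=2))
E
```

```text
7.0 tcp [ 0.5847 -0.1438  0.2994] yaw 3.085793424525025 axis [ 0.0014  0.0071 -1.    ] F [ 4.6094 -0.2935 -5.1093] gap 0.028976493822981907 j [ 0.0871  0.0647  0.2371 -0.0071 -1.7411 -0.1441]
guard_hinge wrist [([316.7, 300.5], 0.76)]
guard_hinge side [([353.8, 274.3], 0.93)]
guard_hinge scene [([204.5, 275.1], 0.72)]
keeper_tip wrist []
keeper_tip side [([353.3, 255.7], 0.66)]
keeper_tip scene [([195.3, 252.2], 0.77), ([411.9, 301.6], 0.43)]
keeper_notch wrist [([320.2, 300.5], 0.64)]
keeper_notch side [([356.1, 262.5], 0.62)]
keeper_notch scene [([185.0, 255.7], 0.55), ([170.7, 291.7], 0.29)]
bar_slot wrist [([320.5, 320.6], 0.85)]
bar_slot side [([353.1, 257.3], 0.73)]
bar_slot scene [([185.7, 250.1], 0.55)]
```

View pics/e_wrist.png

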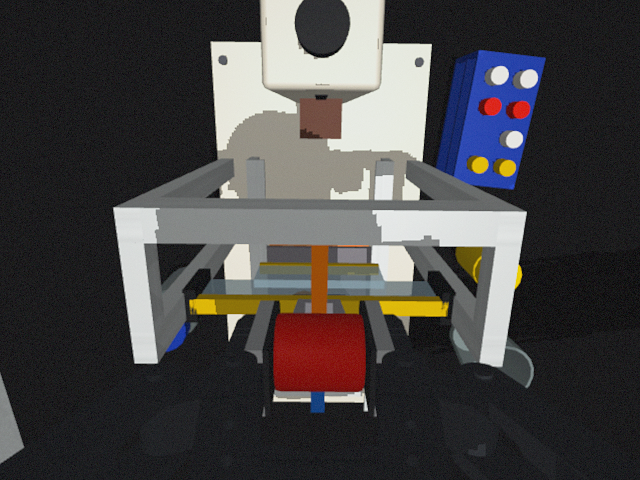

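View pics/e_sz.png

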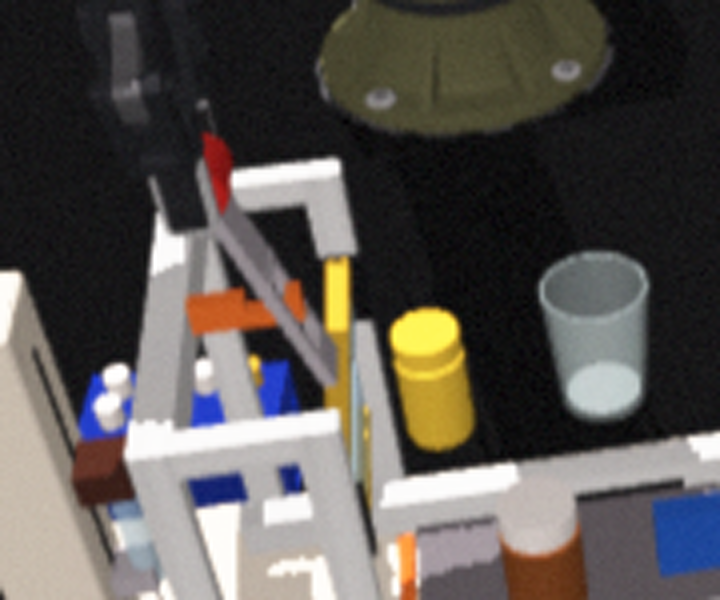

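{"fn": "step_arm", "kwargs": {
  "plan": [0,0,-0.006,0,0,0,-0.011,0,0,0,-0.014,0]
}}

```text
clock: 8.05
tool_pos: [0.5848, -0.1438, 0.2853]
tool_rot: [0.515, -0.513, -0.488, 0.484]
wrist_force: [3.2, 0.8, -4.4]
finger_gap: 0.0288
```

{"fn": "step_arm", "kwargs": {
  "plan": [0,0,-0.002,0,0,0,-0.003,0]
}}

```text
clock: 8.25
tool_pos: [0.5848, -0.1441, 0.2846]
tool_rot: [0.514, -0.514, -0.488, 0.484]
wrist_force: [1.3, 3.5, 7.0]
finger_gap: 0.029
```

```bash
python3 look.py f scene,side,wrist guard_hinge bar_slot guard_knob; python3 - <<'E'
import cv2
a=cv2.imread('pics/f_scene.png')[200:320,140:260]; cv2.imwrite('pics/f_sz.png',cv2.resize(a,None,fx=5,fy=5,interpolation=2))
E
```

```text
8.25 tcp [ 0.5848 -0.1441  0.2846] yaw 3.086476497224518 axis [ 0.0049  0.0046 -1.    ] F [1.3322 3.4513 7.0107] gap 0.02903401212776297 j [ 0.0883  0.0555  0.1994 -0.0042 -1.7094 -0.144 ]
guard_hinge scene [([222.6, 341.2], 0.54), ([186.4, 254.6], 0.36)]
guard_hinge side [([356.4, 278.7], 0.61)]
guard_hinge wrist [([317.8, 305.7], 0.85)]
bar_slot scene [([189.5, 255.0], 0.58)]
bar_slot side [([355.0, 264.1], 0.57)]
bar_slot wrist [([320.3, 323.5], 0.56)]
guard_knob scene [([173.7, 232.1], 0.58)]
guard_knob side [([355.8, 240.5], 0.74)]
guard_knob wrist [([318.3, 351.8], 0.68), ([490.5, 124.0], 0.58)]
```

View pics/f_sz.png

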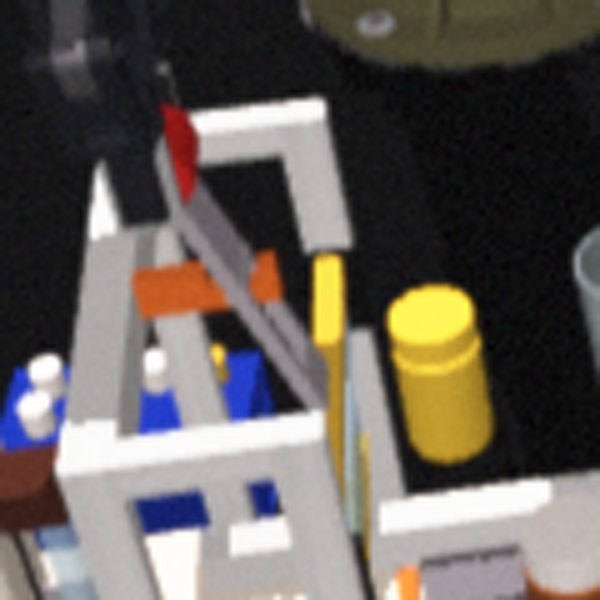

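```bash
python3 - <<'E'
from h import *
from fit import T
s=[.589,-.099,-.061]
# hinge height from side/scene pixel for given z
for z in (.170,.175,.18,.185,.19): print(z,proj('scene',T(s,np.array([0,0,z]))),proj('side',T(s,np.array([0,0,z]))))
print('corner keepers',proj('scene',T(s,np.array([0,-.011,.251]))),proj('scene',T(s,np.array([0,-.023,.243]))))
for z in (.239,.243,.247,.251): print('slot',z,[proj('scene',T(s,np.array([x,-.023,z]))) for x in (-.013,.013)])
for z in (.17,.174,.178,.182,.186):  print('top edge front corner',z,[proj('scene',T(s,np.array([x,0,z]))) for x in (-.08,.08)],[proj('side',T(s,np.array([x,0,z]))) for x in (-.08,.08)])
E
```

```text
0.17 [209.1453 283.8747] [351.9161 283.7321]
0.175 [208.7023 281.9192] [351.9399 281.8188]
0.18 [208.256  279.9488] [351.9639 279.8968]
0.185 [207.8062 277.9634] [351.9879 277.9659]
0.19 [207.353  275.9627] [352.012  276.0261]
corner keepers [195.1149 251.1023] [188.9721 255.5476]
slot 0.239 [array([189.5794, 252.6861]), array([189.2381, 262.0126])]
slot 0.243 [array([189.1467, 250.9513]), array([188.7931, 260.2631])]
slot 0.247 [array([188.7112, 249.2054]), array([188.3451, 258.5023])]
slot 0.251 [array([188.273 , 247.4483]), array([187.8943, 256.7299])]
top edge front corner 0.17 [array([208.7068, 256.8315]), array([209.6539, 315.2448])] [array([312.9816, 286.8957]), array([390.4321, 280.6024])]
top edge front corner 0.174 [array([208.3759, 255.3   ]), array([209.273 , 313.6589])] [array([312.929 , 285.3633]), array([390.5212, 279.0751])]
top edge front corner 0.178 [array([208.0432, 253.7599]), array([208.8897, 312.0627])] [array([312.8761, 283.8252]), array([390.6107, 277.5421])]
top edge front corner 0.182 [array([207.7086, 252.211 ]), array([208.5038, 310.4559])] [array([312.8231, 282.2815]), array([390.7006, 276.0036])]
top edge front corner 0.186 [array([207.3721, 250.6532]), array([208.1153, 308.8385])] [array([312.7699, 280.732 ]), array([390.7907, 274.4594])]
```

{"fn": "step_arm", "kwargs": {
  "plan": [0,0,-0.001,0],
  "squeeze": 20
}}

```text
clock: 8.95
tool_pos: [0.5848, -0.144, 0.2848]
tool_rot: [-0.513, 0.514, 0.489, -0.483]
wrist_force: [3.4, 2.5, 0.7]
finger_gap: 0.0289
```

{"fn": "step_arm", "kwargs": {
  "plan": [0,0,0,0,0,0,0,0],
  "claw": -0.1
}}

```text
clock: 9.15
tool_pos: [0.5844, -0.1445, 0.2849]
tool_rot: [-0.513, 0.514, 0.488, -0.484]
wrist_force: [0.1, 0.9, 0.7]
finger_gap: 0.0385
```

```bash
python3 look.py g scene,side,wrist guard_hinge bar_slot guard_knob; python3 - <<'E'
import cv2
a=cv2.imread('pics/g_scene.png')[200:320,140:260]; cv2.imwrite('pics/g_sz.png',cv2.resize(a,None,fx=5,fy=5,interpolation=2))
E
```

```text
9.15 tcp [ 0.5844 -0.1445  0.2849] yaw 3.086608745406435 axis [ 0.0055  0.0039 -1.    ] F [0.1015 0.9421 0.6641] gap 0.038491122265655334 j [ 0.088   0.054   0.1981 -0.0034 -1.709  -0.1435]
guard_hinge scene [([208.0, 277.9], 0.95), ([375.9, 251.4], 0.58), ([254.8, 316.5], 0.41)]
guard_hinge side [([354.5, 280.3], 0.65)]
guard_hinge wrist [([314.7, 305.0], 0.9)]
bar_slot scene [([186.2, 256.2], 0.71), ([166.3, 292.9], 0.65)]
bar_slot side [([352.7, 263.0], 0.94)]
bar_slot wrist [([319.0, 321.6], 0.88)]
guard_knob scene [([169.7, 232.1], 0.95), ([169.7, 292.7], 0.39)]
guard_knob side [([356.8, 243.1], 0.85)]
guard_knob wrist [([317.2, 354.5], 0.55)]
```

View pics/g_sz.png

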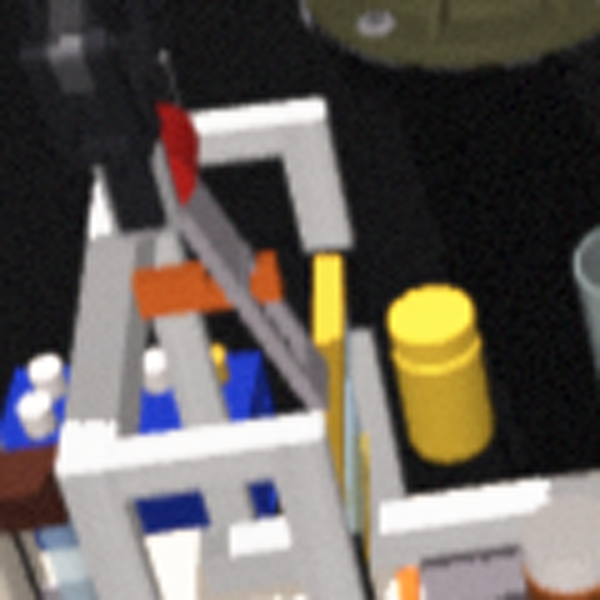

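View pics/g_wrist.png

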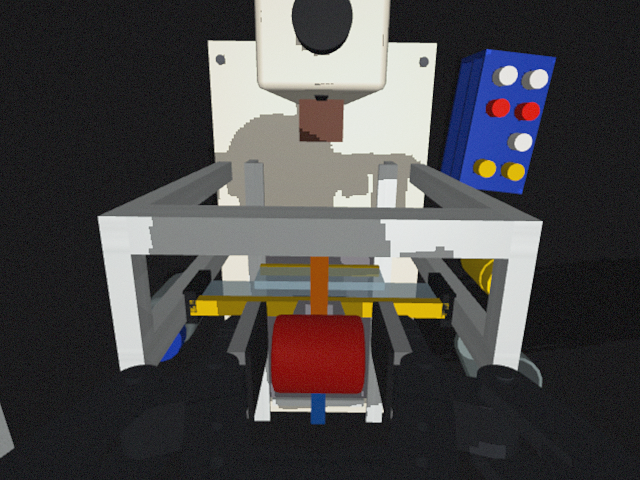

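{"fn": "step_arm", "kwargs": {
  "plan": [0,0,0.01,0,0,0,0.03,0,0,0,0.055,0,0.003,0.03,0.06,0,0.006,0.07,0.06,0],
  "claw": 0.3
}}

```text
clock: 10.25
tool_pos: [0.5911, -0.0746, 0.3474]
tool_rot: [-0.513, 0.516, 0.489, -0.482]
wrist_force: [0.5, 0.2, -0.8]
finger_gap: 0.0557
```

{"fn": "step_arm", "kwargs": {
  "plan": [0.003,0.03,-0.01,0,0.005,0.05,-0.05,0,0.005,0.05,-0.1,0,0.005,0.05,-0.1,0]
}}

```text
clock: 10.65
tool_pos: [0.5924, -0.0236, 0.238]
tool_rot: [0.516, -0.512, -0.485, 0.486]
wrist_force: [0.1, -0.2, -2.3]
finger_gap: 0.0555
```

```bash
python3 look.py i wrist,side,scene jar_centre cover_tab guard_hinge
```

```text
10.65 tcp [ 0.5924 -0.0236  0.238 ] yaw 3.0849940453723144 axis [-0.0062  0.0036 -1.    ] F [ 0.1385 -0.2287 -2.2862] gap 0.05552235177005602 j [ 0.2947  0.0281  0.0865 -0.0052 -1.6341 -0.3516]
jar_centre wrist [([529.1, 144.4], 0.95)]
jar_centre side [([275.5, 329.7], 0.58), ([320.4, 235.9], 0.22)]
jar_centre scene [([226.6, 273.8], 0.94), ([254.6, 317.8], 0.91), ([186.3, 257.6], 0.62)]
cover_tab wrist [([317.9, 310.7], 0.92)]
cover_tab side []
cover_tab scene [([295.2, 310.1], 0.79), ([256.7, 315.4], 0.69), ([372.8, 252.0], 0.44)]
guard_hinge wrist []
guard_hinge side [([354.7, 279.4], 0.94), ([349.0, 343.7], 0.67)]
guard_hinge scene [([208.6, 281.8], 0.89)]
```

View pics/i_wrist.png

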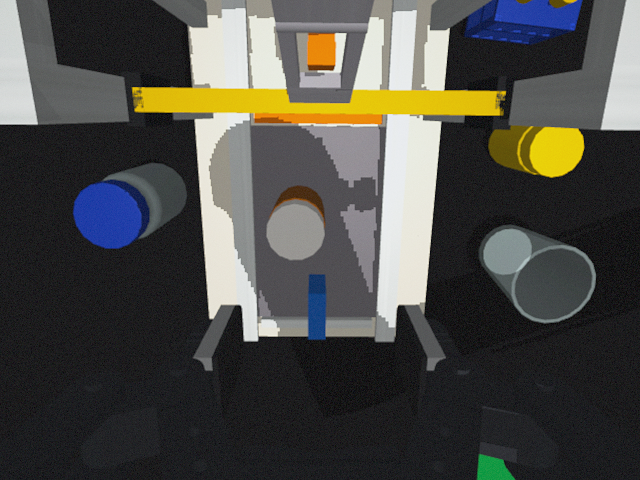

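View pics/i_side.png

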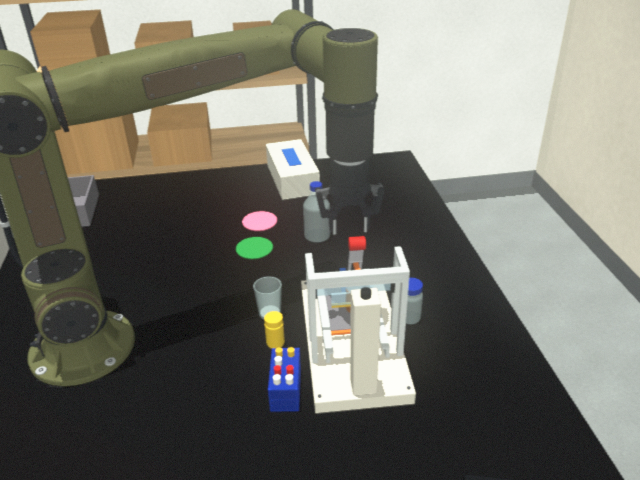

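```bash
python3 - <<'E'
from h import *
from fit import T
np.set_printoptions(precision=4,suppress=True)
o=robot.get_obs(); print(o['clock'],o['tool_pos'])
s=np.array([.589,-.099,-.061])
J=wplane(o,(295.5,229.5),.112); print('jar',J)
c,n=np.cos(s[2]),np.sin(s[2]); d=J[:2]-s[:2]; print('jar st',c*d[0]+n*d[1],-n*d[0]+c*d[1])
for P in [(7,138,78),(-7,138,78),(7,178,78),(-7,178,78),(0,158,66),(0,138,36),(66,190,60),(-66,190,60),(50,190,60),(-50,190,60),(40,-3,115)]: print(P,wproj(o,T(s,np.array(P)/1e3)))
print('body',wplane(o,(320,290),.078))
E
```

```text
11.25 [ 0.5962 -0.0247  0.2479]
jar [ 0.6151 -0.0249  0.112 ]
jar st 0.021492969753972344 0.07559572659477622
(7, 138, 78) [317.322 293.945]
(-7, 138, 78) [334.8607 294.0702]
(7, 178, 78) [317.2096 338.5281]
(-7, 178, 78) [334.1576 338.6633]
(0, 158, 66) [325.799  310.1258]
(0, 138, 36) [325.7931 274.8494]
(66, 190, 60) [250.1445 339.7421]
(-66, 190, 60) [400.9899 340.9505]
(50, 190, 60) [268.383  339.8883]
(-50, 190, 60) [382.6598 340.8037]
(40, -3, 115) [263.5972 107.6536]
body [0.6021 0.035  0.078 ]
```

```bash
python3 look.py j wrist cover_tab; python3 - <<'E'
from h import *
im=cv2.imread('pics/j_wrist.png'); g=cv2.cvtColor(im,cv2.COLOR_BGR2HSV)
m=((g[...,1]<60)&(g[...,2]>125)&(g[...,2]<190)).astype('u1')*255
cv2.imwrite('pics/j_m.png',cv2.hconcat([im[100:380,180:460],cv2.cvtColor(m,8)[100:380,180:460]]))
E
```

```text
11.25 tcp [ 0.5962 -0.0247  0.2479] yaw 3.0832098927313676 axis [ 0.0103  0.0046 -0.9999] F [-0.1021 -0.1567  0.217 ] gap 0.0555379605092258 j [ 0.2932  0.0247  0.0996 -0.0015 -1.6346 -0.3517]
cover_tab wrist [([328.0, 306.6], 0.93)]
```

View pics/j_wrist.png

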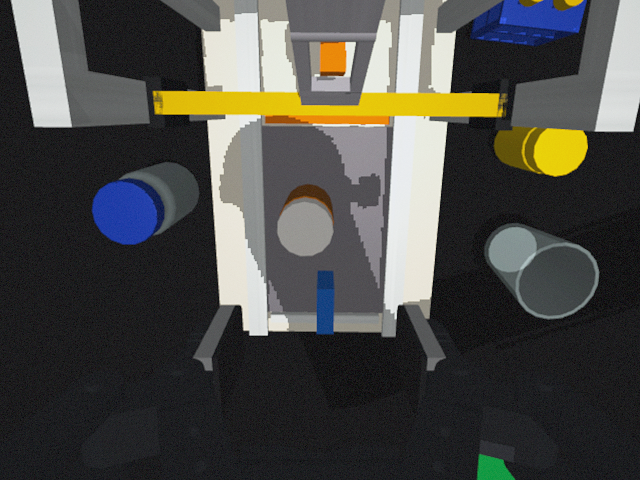

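```bash
python3 - <<'E'
from h import *
from fit import T
from scipy.optimize import least_squares
np.set_printoptions(precision=4,suppress=True)
o=robot.get_obs(); print(o['clock'],o['tool_pos'])
s0=np.array([.589,-.099,-.061])
W=[((317.5,289),(7,138,78)),((334,289),(-7,138,78)),((317.5,334),(7,178,78)),((333.5,333),(-7,178,78)),((248,335),(66,190,60)),((396,336),(-66,190,60)),((267.5,334),(50,190,60)),((382,335),(-50,190,60))]
s=least_squares(lambda p:np.concatenate([wproj(o,T(p,np.array(P)/1e3))-a for a,P in W]),s0); print(s.x,s.fun.reshape(-1,2)); s=s.x
J=wplane(o,(305.5,228),.112); print('jar',J, 'diam',wplane(o,(277.5,228),.112)-wplane(o,(333.5,228),.112))
c,n=np.cos(s[2]),np.sin(s[2]); d=J[:2]-s[:2]; print('jar st',c*d[0]+n*d[1],-n*d[0]+c*d[1])
print('tab',T(s,np.array((0,.158,.066))),T(s0,np.array((0,.158,.066))))
print(plane('scene',(254.6,317.8),.074))
E
```

```text
11.35 [ 0.5961 -0.0247  0.2475]
[ 0.5882 -0.104  -0.0684] [[-1.1229 -0.7339]
 [ 0.0105 -0.4906]
 [-1.5708 -0.7184]
 [-0.5342  0.5262]
 [ 0.4554 -0.6305]
 [ 4.044   0.5499]
 [-0.7007  0.6333]
 [-0.361   1.2852]]
jar [ 0.608  -0.0256  0.112 ] diam [ 0.0378 -0.0021 -0.    ]
jar st 0.014385018130698809 0.07952512505982065
tab [0.599  0.0537 0.066 ] [0.5986 0.0587 0.066 ]
[ 0.6067 -0.0261  0.074 ]
```

{"fn": "step_arm", "kwargs": {
  "plan": [0.006,-0.001,-0.03,0,0.0115,-0.001,-0.06,0,0.0115,-0.001,-0.09,0,0.0115,-0.001,-0.11,0,0.0115,-0.001,-0.11,0],
  "claw": 0.4
}}

```text
clock: 11.85
tool_pos: [0.6058, -0.0258, 0.1336]
tool_rot: [0.515, -0.514, -0.487, 0.483]
wrist_force: [-0.4, 0.3, -0.9]
finger_gap: 0.0598
```

```bash
python3 look.py k wrist; python3 - <<'E'
from h import *
o=robot.get_obs();t=o['tool_pos'];print(t)
for P in [(.6075,-.0258,.112),(.6075+.02,-.0258,.112),(.6075-.02,-.0258,.112)]: print(wproj(o,np.array(P)))
E
```

```text
11.85 tcp [ 0.6058 -0.0258  0.1336] yaw 3.083271005790903 axis [ 0.0032  0.0038 -1.    ] F [-0.4417  0.3419 -0.945 ] gap 0.05980378632246213 j [ 0.2859  0.0647 -0.0664 -0.0028 -1.4356 -0.3439]
[ 0.60689031 -0.02591532  0.13638116]
[321.643533   296.40683528]
[274.83832785 298.75435277]
[368.6854759 294.0474442]
```

View pics/k_wrist.png

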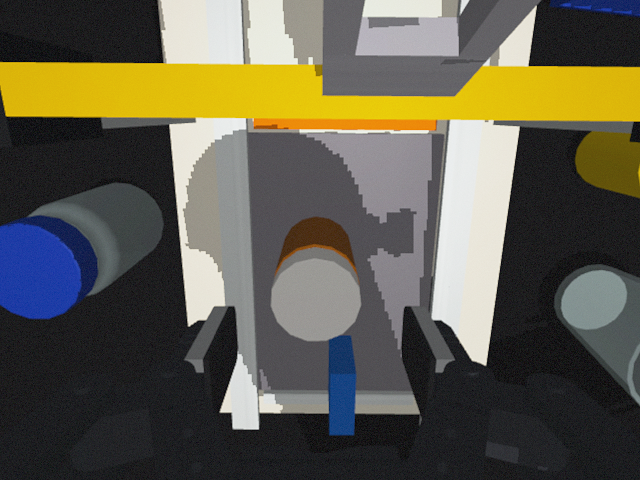

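{"fn": "step_arm", "kwargs": {
  "plan": [0.001,0,-0.025,0,0.001,0,-0.05,0,0.001,0,-0.07,0,0.001,0,-0.07,0,0.001,0,-0.07,0]
}}

```text
clock: 12.4
tool_pos: [0.6088, -0.026, 0.0685]
tool_rot: [-0.513, 0.516, 0.488, -0.482]
wrist_force: [0.4, 1.0, 1.0]
finger_gap: 0.06
```

{"fn": "step_arm", "kwargs": {
  "plan": [0,0,0,0,0,0,0,0,0,0,0,0,0,0,0,0],
  "claw": -1,
  "squeeze": 30
}}

```text
clock: 12.8
tool_pos: [0.6101, -0.026, 0.0715]
tool_rot: [-0.512, 0.517, 0.49, -0.481]
wrist_force: [-1.7, 0.1, 6.4]
finger_gap: 0.0393
```

{"fn": "step_arm", "kwargs": {
  "plan": [0,0,0.02,0,0,0,0.05,0,0,0,0.09,0,0,0,0.125,0,-0.01,0.02,0.13,0]
}}

```text
clock: 13.3
tool_pos: [0.6023, -0.0074, 0.2079]
tool_rot: [-0.51, 0.519, 0.491, -0.478]
wrist_force: [0.1, 0.4, -1.3]
finger_gap: 0.0387
```

```bash
python3 look.py l scene,side mat_centre beaker bottle flask
```

```text
13.3 tcp [ 0.6023 -0.0074  0.2079] yaw 3.0816710628301074 axis [ 0.0222  0.0032 -0.9997] F [ 0.0938  0.3672 -1.2867] gap 0.03874719047697388 j [ 0.3224  0.0247  0.0249  0.004  -1.5489 -0.3824]
mat_centre scene [([374.7, 251.8], 0.91), ([423.1, 250.2], 0.86)]
mat_centre side [([264.0, 219.4], 0.81), ([253.7, 247.9], 0.71)]
beaker scene [([271.3, 277.7], 0.87)]
beaker side [([270.5, 313.9], 0.8)]
bottle scene [([414.2, 302.5], 0.66), ([220.8, 340.5], 0.22)]
bottle side [([321.9, 234.1], 0.64)]
flask scene [([261.8, 396.9], 0.93)]
flask side [([413.4, 316.4], 0.58)]
```

View pics/l_scene.png

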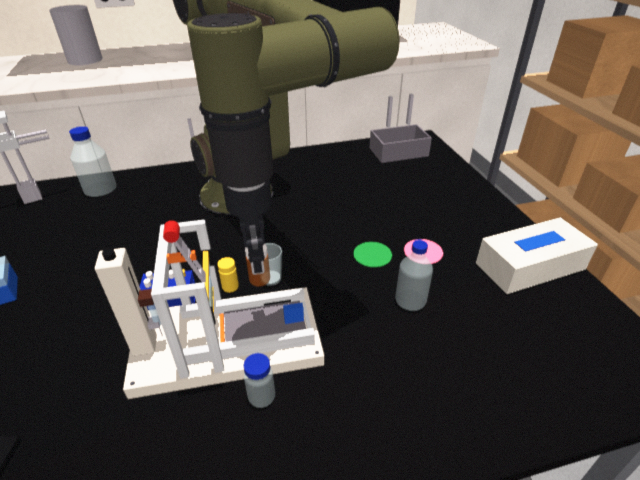

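{"fn": "step_arm", "kwargs": {
  "plan": [-0.02,0.032,0.01,0,-0.04,0.064,0.01,0,-0.06,0.096,0.01,0,-0.08,0.128,0.01,0,-0.1,0.16,0.01,0]
}}

```text
clock: 14.3
tool_pos: [0.4992, 0.1544, 0.2107]
tool_rot: [-0.512, 0.517, 0.489, -0.481]
wrist_force: [0.5, -0.3, -0.7]
finger_gap: 0.039
```

{"fn": "step_arm", "kwargs": {
  "plan": [-0.02,0.032,0,0,-0.04,0.064,0,0,-0.06,0.096,0,0,-0.08,0.128,0,0,-0.093,0.149,0,0]
}}

```text
clock: 14.8
tool_pos: [0.405, 0.305, 0.2105]
tool_rot: [-0.512, 0.516, 0.489, -0.482]
wrist_force: [-0.0, -0.7, -0.7]
finger_gap: 0.0393
```

{"fn": "step_arm", "kwargs": {
  "plan": [0,0,0,0,0,0,0,0]
}}

```text
clock: 15.0
tool_pos: [0.4048, 0.3052, 0.2103]
tool_rot: [-0.512, 0.516, 0.489, -0.482]
wrist_force: [0.6, -0.2, -1.3]
finger_gap: 0.0389
```

```bash
python3 look.py m wrist mat_centre; python3 - <<'E'
from h import *
o=robot.get_obs();print(o['tool_pos'])
print(wproj(o,np.array([.406,.3045,.004])))
E
```

```text
15.0 tcp [0.4048 0.3052 0.2103] yaw 3.08542495911518 axis [ 0.0118  0.0023 -0.9999] F [ 0.579  -0.1704 -1.3159] gap 0.038921733129202954 j [ 1.0508 -0.2219 -0.2014  0.0091 -1.5835 -1.1068]
mat_centre wrist [([329.2, 209.3], 0.75)]
[0.40539236 0.30437916 0.21049868]
[323.02102901 207.04809082]
```

View pics/m_wrist.png

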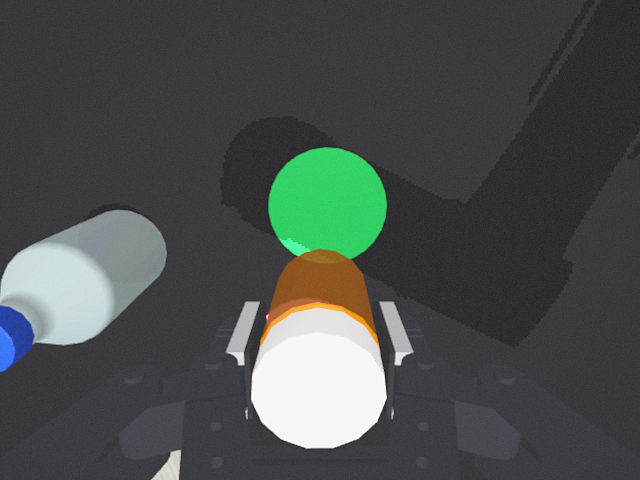

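{"fn": "step_arm", "kwargs": {
  "plan": [0,0,-0.035,0,0,0,-0.075,0,0,0,-0.11,0,0,0,-0.14,0,0,0,-0.158,0]
}}

```text
clock: 15.6
tool_pos: [0.4052, 0.3023, 0.0496]
tool_rot: [-0.512, 0.517, 0.487, -0.482]
wrist_force: [-0.1, 0.3, -1.2]
finger_gap: 0.0393
```

{"fn": "step_arm", "kwargs": {
  "plan": [0,0,-0.004,0,0,0,-0.006,0]
}}

```text
clock: 15.8
tool_pos: [0.4056, 0.3013, 0.0433]
tool_rot: [-0.513, 0.518, 0.487, -0.482]
wrist_force: [0.7, 0.6, -0.9]
finger_gap: 0.0388
```

{"fn": "step_arm", "kwargs": {
  "plan": [-0.001,0.002,-0.002,0,-0.001,0.002,-0.003,0]
}}

```text
clock: 16.0
tool_pos: [0.4052, 0.3038, 0.0415]
tool_rot: [-0.513, 0.518, 0.487, -0.481]
wrist_force: [0.2, -0.4, -1.7]
finger_gap: 0.039
```

{"fn": "step_arm", "kwargs": {
  "plan": [0,0,-0.002,0,0,0,-0.002,0]
}}

```text
clock: 16.2
tool_pos: [0.4054, 0.3041, 0.0399]
tool_rot: [-0.513, 0.518, 0.487, -0.481]
wrist_force: [-0.5, -0.5, -1.3]
finger_gap: 0.0387
```

{"fn": "step_arm", "kwargs": {
  "plan": [0,0,-0.002,0,0,0,-0.003,0]
}}

```text
clock: 16.4
tool_pos: [0.4056, 0.3044, 0.0396]
tool_rot: [-0.512, 0.518, 0.488, -0.481]
wrist_force: [-9.8, -5.2, 18.0]
finger_gap: 0.0391
```

{"fn": "step_arm", "kwargs": {
  "plan": [0,0,-0.002,0,0,0,-0.002,0]
}}

```text
clock: 16.6
tool_pos: [0.4059, 0.3046, 0.0396]
tool_rot: [-0.512, 0.518, 0.489, -0.481]
wrist_force: [-5.8, -3.1, 9.2]
finger_gap: 0.0393
```

{"fn": "step_arm", "kwargs": {
  "plan": [0,0,0.0005,0,0,0,0.0005,0,0,0,0.0005,0],
  "claw": 0.4
}}

```text
clock: 16.9
tool_pos: [0.406, 0.3047, 0.0402]
tool_rot: [-0.512, 0.518, 0.489, -0.481]
wrist_force: [-0.1, -0.0, -0.2]
finger_gap: 0.0597
```

{"fn": "step_arm", "kwargs": {
  "plan": [0,0,0.02,0,0,0,0.05,0,0,0,0.09,0,0,0,0.13,0,0,0,0.17,0]
}}

```text
clock: 17.4
tool_pos: [0.4059, 0.3045, 0.2117]
tool_rot: [-0.512, 0.518, 0.489, -0.481]
wrist_force: [0.0, 0.3, -0.3]
finger_gap: 0.0595
```

```bash
python3 look.py n side,wrist,scene jar_centre
```

```text
17.4 tcp [0.4059 0.3045 0.2117] yaw 3.081326935597292 axis [ 0.0139  0.002  -0.9999] F [ 0.0376  0.3417 -0.3239] gap 0.05954181188014301 j [ 1.0495 -0.2219 -0.1997  0.0111 -1.5844 -1.1095]
jar_centre side [([272.1, 328.2], 0.83), ([323.7, 237.4], 0.7)]
jar_centre wrist []
jar_centre scene [([376.0, 244.4], 0.96), ([230.4, 272.5], 0.9)]
```

View pics/n_wrist.png

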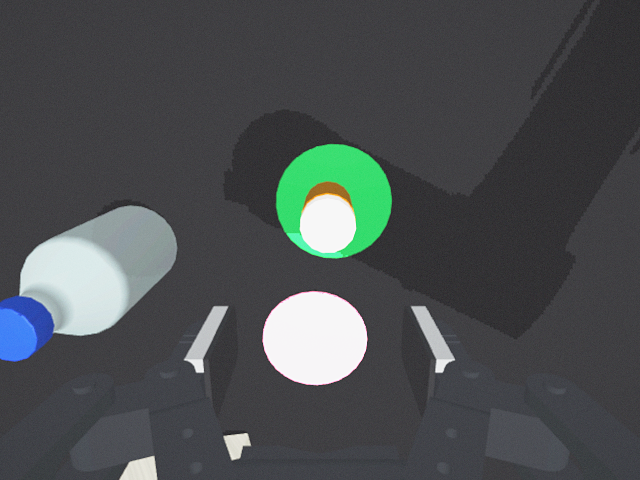

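View pics/n_side.png

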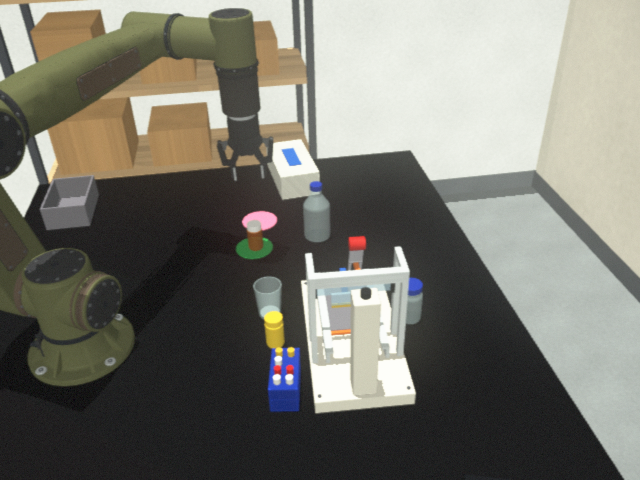

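{"fn": "step_arm", "kwargs": {
  "plan": [0.028,-0.036,0,0,0.056,-0.072,0,0,0.084,-0.108,0,0,0.112,-0.144,0,0,0.14,-0.18,0,0],
  "claw": -0.1
}}

```text
clock: 18.2
tool_pos: [0.546, 0.1227, 0.2072]
tool_rot: [-0.512, 0.517, 0.487, -0.482]
wrist_force: [0.2, -0.2, 0.6]
finger_gap: 0.0383
```

{"fn": "step_arm", "kwargs": {
  "plan": [0.025,-0.035,-0.01,0,0.05,-0.068,-0.03,0,0.053,-0.071,-0.05,0,0.053,-0.071,-0.06,0,0.053,-0.071,-0.06,0]
}}

```text
clock: 18.7
tool_pos: [0.5977, 0.0515, 0.1443]
tool_rot: [-0.513, 0.517, 0.486, -0.484]
wrist_force: [0.7, 0.2, 0.3]
finger_gap: 0.0385
```

{"fn": "step_arm", "kwargs": {
  "plan": [0,0,0,0]
}}

```text
clock: 18.8
tool_pos: [0.5977, 0.0522, 0.1452]
tool_rot: [-0.512, 0.517, 0.486, -0.484]
wrist_force: [-0.3, -0.6, 0.9]
finger_gap: 0.0384
```

```bash
python3 look.py o wrist cover_tab; python3 - <<'E'
from h import *
o=robot.get_obs();print(o['tool_pos'])
print(wproj(o,np.array([.599,.054,.066])))
E
```

```text
18.8 tcp [0.5977 0.0522 0.1452] yaw 3.082855423463249 axis [ 0.0068 -0.0019 -1.    ] F [-0.2737 -0.632   0.9302] gap 0.03840218602101058 j [ 0.4236  0.0411 -0.0721  0.0046 -1.4521 -0.4828]
cover_tab wrist [([319.5, 261.0], 0.63)]
[0.59760043 0.05247719 0.14523387]
[320.42151628 258.46842951]
```

View pics/o_wrist.png

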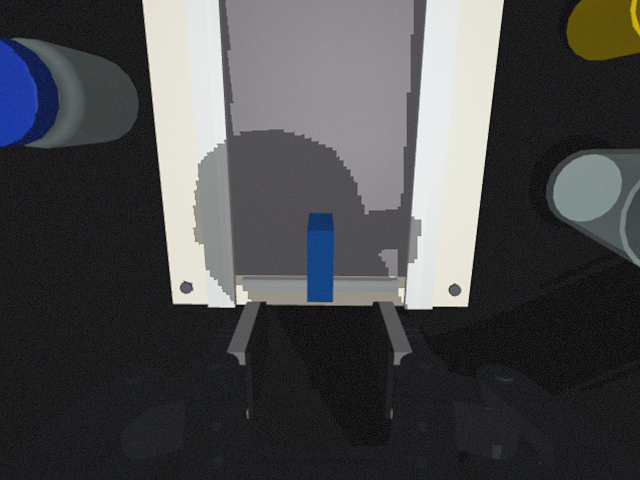

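{"fn": "step_arm", "kwargs": {
  "plan": [0.0005,0.002,-0.025,0,0.0005,0.002,-0.05,0,0.0005,0.002,-0.075,0,0.0005,0.002,-0.095,0,0.0005,0.002,-0.097,0]
}}

```text
clock: 19.4
tool_pos: [0.5966, 0.0549, 0.0462]
tool_rot: [-0.513, 0.516, 0.486, -0.485]
wrist_force: [0.1, 0.1, -1.0]
finger_gap: 0.0382
```

{"fn": "step_arm", "kwargs": {
  "plan": [0,0,0,0,0,0,0,0,0,0,0,0,0,0,0,0],
  "claw": -1,
  "squeeze": 50
}}

```text
clock: 19.8
tool_pos: [0.5979, 0.0552, 0.0479]
tool_rot: [-0.512, 0.516, 0.487, -0.484]
wrist_force: [4.8, 0.1, 0.1]
finger_gap: 0.0131
```

{"fn": "step_arm", "kwargs": {
  "plan": [0,0,0.004,0,0,0,0.008,0,0,0,0.011,0,0,0,0.011,0]
}}

```text
clock: 20.2
tool_pos: [0.5979, 0.0552, 0.0592]
tool_rot: [-0.512, 0.516, 0.487, -0.484]
wrist_force: [4.2, -0.3, -3.7]
finger_gap: 0.0136
```

```bash
python3 look.py p scene,side cover_tab guard_hinge
```

```text
20.2 tcp [0.5979 0.0552 0.0592] yaw 3.0836665129917025 axis [ 0.0069 -0.0009 -1.    ] F [ 4.203  -0.2633 -3.7013] gap 0.013568150424722787 j [ 0.4277  0.0834 -0.1868  0.0039 -1.2947 -0.4867]
cover_tab scene [([295.3, 307.6], 0.89)]
cover_tab side [([341.7, 272.7], 0.57)]
guard_hinge scene [([206.4, 279.0], 0.66)]
guard_hinge side [([351.9, 278.6], 0.62)]
```

View pics/p_scene.png

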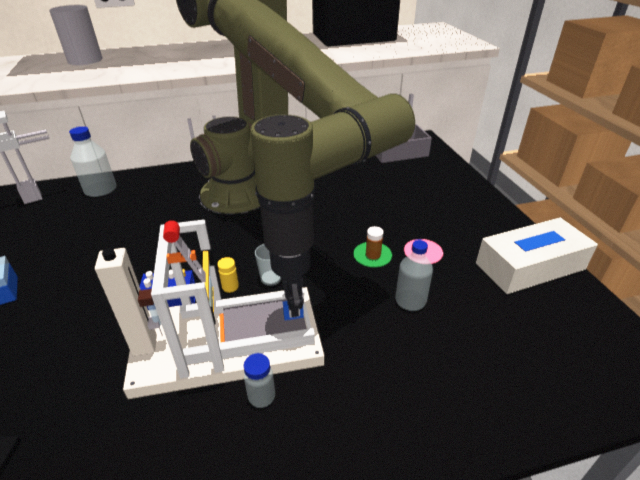

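{"fn": "step_arm", "kwargs": {
  "plan": [-0.001,-0.012,0,0,-0.002,-0.025,0,0,-0.003,-0.04,0,0,-0.0035,-0.052,0,0,-0.004,-0.06,0,0]
}}

```text
clock: 21.0
tool_pos: [0.594, -0.0053, 0.0586]
tool_rot: [-0.512, 0.516, 0.487, -0.484]
wrist_force: [4.9, 1.0, -4.2]
finger_gap: 0.0133
```

{"fn": "step_arm", "kwargs": {
  "plan": [-0.001,-0.008,0,0,-0.001,-0.014,0,0,-0.001,-0.02,0,0,-0.0015,-0.022,0,0]
}}

```text
clock: 21.4
tool_pos: [0.5927, -0.0247, 0.0581]
tool_rot: [-0.513, 0.515, 0.489, -0.482]
wrist_force: [4.3, 16.2, -3.8]
finger_gap: 0.0131
```

{"fn": "step_arm", "kwargs": {
  "plan": [0,0,-0.002,0,0,0,-0.004,0,0,-0.001,-0.005,0]
}}

```text
clock: 21.7
tool_pos: [0.5929, -0.0245, 0.054]
tool_rot: [-0.513, 0.515, 0.489, -0.482]
wrist_force: [-1.9, 11.4, 7.7]
finger_gap: 0.0133
```

```bash
python3 look.py q scene,side,wrist cover_tab guard_hinge; python3 - <<'E'
import cv2
a=cv2.imread('pics/q_scene.png')[200:400,110:350]; cv2.imwrite('pics/q_sz.png',cv2.resize(a,None,fx=3,fy=3,interpolation=2))
E
```

```text
21.7 tcp [ 0.5929 -0.0245  0.054 ] yaw 3.0851130931513975 axis [ 0.0086  0.0058 -0.9999] F [-1.8858 11.3654  7.7234] gap 0.013315761328193563 j [ 0.2944  0.0672 -0.2112 -0.0032 -1.2825 -0.3499]
cover_tab scene [([256.1, 314.3], 0.82)]
cover_tab side [([347.9, 297.1], 0.73)]
cover_tab wrist [([319.0, 345.1], 0.7)]
guard_hinge scene [([204.4, 280.5], 0.55)]
guard_hinge side [([356.8, 242.8], 0.69), ([356.8, 282.4], 0.56)]
guard_hinge wrist []
```

View pics/q_sz.png

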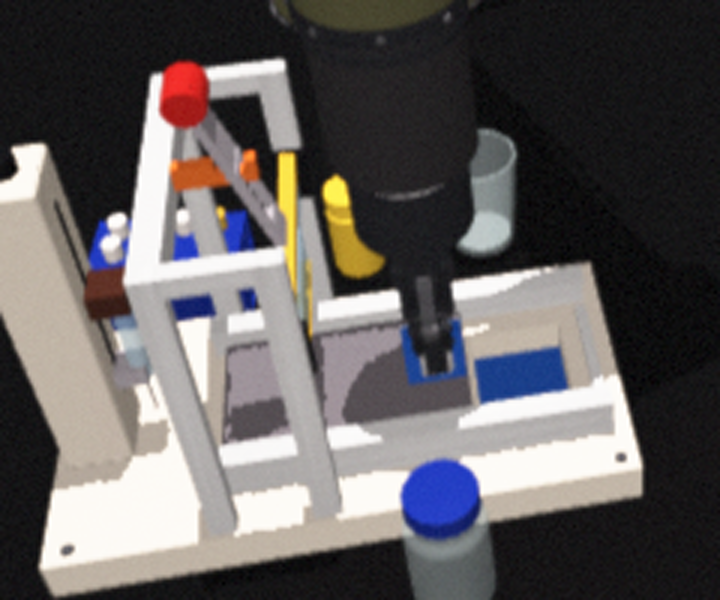

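Cover is in at its stop and resting, well open. Release and retreat.

{"fn": "step_arm", "kwargs": {
  "plan": [0,0,0,0,0,0,0,0,0,0,0,0],
  "claw": -0.1
}}

```text
clock: 22.45
tool_pos: [0.5928, -0.0249, 0.0543]
tool_rot: [-0.513, 0.515, 0.489, -0.482]
wrist_force: [-0.2, 0.3, -0.4]
finger_gap: 0.0382
```

{"fn": "step_arm", "kwargs": {
  "plan": [0,0,0.015,0,0,0,0.04,0,0,0,0.08,0,0,0.01,0.12,0,0,0.05,0.15,0]
}}

```text
clock: 22.95
tool_pos: [0.5932, 0.0228, 0.209]
tool_rot: [-0.513, 0.517, 0.489, -0.48]
wrist_force: [0.7, 0.9, 0.7]
finger_gap: 0.0385
```

{"fn": "step_arm", "kwargs": {
  "plan": [0,0.03,0.02,0,0,0.06,0.04,0,0,0.06,0.04,0]
}}

```text
clock: 23.25
tool_pos: [0.594, 0.0852, 0.2538]
tool_rot: [-0.511, 0.517, 0.492, -0.479]
wrist_force: [-0.6, -0.1, -0.6]
finger_gap: 0.0384
```

```bash
python3 look.py r scene,side,wrist cover_tab guard_hinge jar_centre
```

```text
23.25 tcp [0.594  0.0852 0.2538] yaw 3.0838557929114403 axis [ 0.0186  0.0063 -0.9998] F [-0.5857 -0.1158 -0.5985] gap 0.03838823152797354 j [ 0.4779  0.0264  0.1105  0.003  -1.6355 -0.5353]
cover_tab scene [([254.0, 315.3], 0.71)]
cover_tab side [([348.3, 297.2], 0.72)]
cover_tab wrist [([311.7, 64.6], 0.67)]
guard_hinge scene [([205.4, 280.8], 0.92)]
guard_hinge side [([354.0, 279.6], 0.66)]
guard_hinge wrist [([515.7, 135.1], 0.7)]
jar_centre scene [([373.8, 244.4], 0.86), ([228.5, 273.7], 0.62)]
jar_centre side [([251.2, 234.4], 0.88), ([274.6, 327.0], 0.64)]
jar_centre wrist []
```

View pics/r_wrist.png

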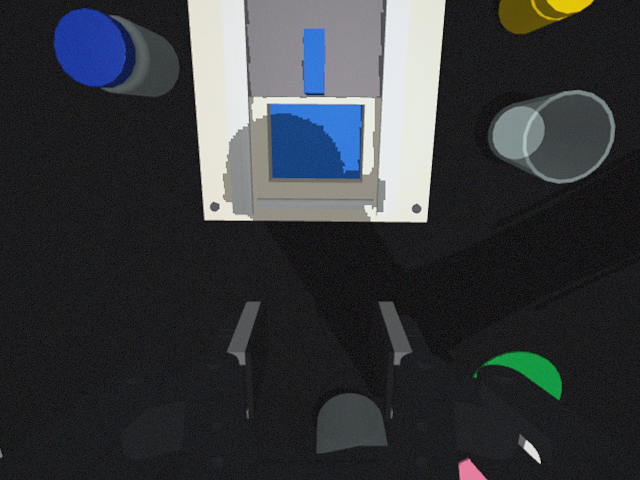

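View pics/r_scene.png

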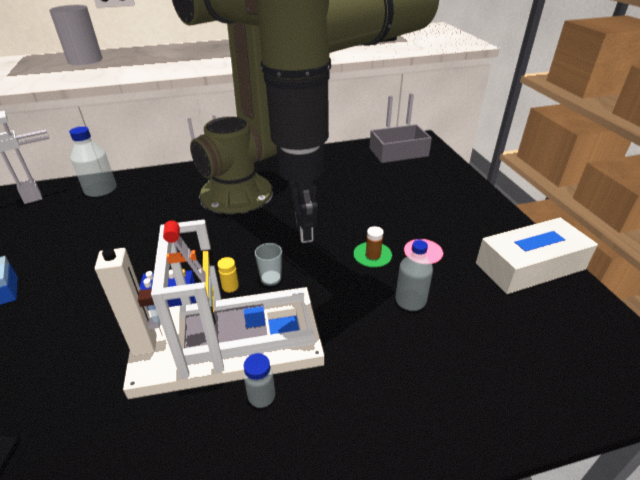

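```bash
python3 - <<'E'
from h import *
from fit import T
o=robot.get_obs();print(o['tool_pos'])
for s in ([.5882,-.104,-.0684],[.589,-.099,-.061]):
  for y in (78,83,88): print(y,[wproj(o,T(s,np.array([0,y+d,84])/1e3)).round(1) for d in (-20,20)])
E
```

```text
[0.5932 0.0824 0.2489]
78 [array([314.1,  26.9]), array([313.9,  91.8])]
83 [array([314.1,  35.3]), array([313.8,  99.6])]
88 [array([314.1,  43.6]), array([313.8, 107.2])]
78 [array([314.1,  35.4]), array([314.2,  99.6])]
83 [array([314.1,  43.7]), array([314.2, 107.3])]
88 [array([314.1,  51.9]), array([314.2, 114.9])]
```

```bash
python3 -c "
from workcell import robot
print(robot.job_done(), robot.get_obs()['clock'], robot.get_obs()['wrist_force'])"
```

```text
the job is handed in; nothing more can be done
the job is handed in; nothing more can be done
```

The job was done in the order asked and handed in after about 23.3 s. Nothing I could check failed, though the interface gave no verdict.

- **Guard:** I lifted it by the red knob about 104 mm and leaned the bar over the keeper. I lowered it until the wrist force changed from carrying the guard to pushing on the notch, then opened the gripper. The seating height read about 2 mm above the notch floor, within my slip and calibration error. It held when released, and the last scene picture still shows it hooked up.
- **Jar:** it stands upright on the green mat, about 4 mm from the middle in the wrist picture.
- **Cover:** I lifted it 11 mm and slid it 80 mm until it met its stop (16 N). I lowered it onto the sill and let go. The last wrist picture shows the well open and the tab where a fully slid-in cover puts it.
- **Bystanders:** the bottle, beaker and small jar look unmoved in the last scene picture. The tube rack stands partly behind the station there. I compared it only by eye with the earlier pictures.

**Disagreement:** the station-position fits from different views differed by up to about 5 mm. I therefore re-measured the jar and tab with the wrist camera before gripping them.

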